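# Hang a two-pocket parts bin on the bench's cleat rail

### The arm

A 6-joint arm with a two-finger parallel gripper is mounted at the origin on the work surface. World frame = base frame: x ahead of the robot, y to its left, z up, the work surface at z = 0. Lengths are in m, angles in rad, forces in N, time in s.
With the tool pointing down it reaches from about 0.275 to 0.825 m from the base axis. Payload 5.2 kg.
Tool frame: the origin (TCP) lies midway between the tips of the shut fingers; the grasp point (between the pads) lies r.grip_point_offset behind it (r.grip_point_offset is the distance from the TCP to the grasp point, in m); z points along the fingers, y is the line along which they close (so a half turn about z gives the same grasp; the last joint's range is limited). The gripper opens to 93 mm and grips with 3 to 60 N. Pads are 15 mm wide; open, the fingers measure 128 mm over their backs; the gripper's body (75 mm by 188 mm) begins 65 mm behind the grasp point.
Start: joints at [1.099, 0.259, 1.535, -0, 1.348, -0.203], TCP at [0.146, 0.53, 0.219] pointing down, gripper open.
Joint ranges: [-3.14, 3.14], [-0.91, 2.08], [0.19, 2.58], [-1.22, 4.36], [0.22, 2.71], [-3.12, 3.12]. Speed limits (rad/s): [2.57, 2.57, 3.14, 3.14, 3.14, 3.14].

### API

Orientations are given as a unit quaternion [x, y, z, w].
In Python, from rig import r, optics gives the robot as it stands.
- The arm moves only by the tool servo_tool, never from a script. Its argument "commands" is text: rows parted by semicolons, each of 5 numbers parted by spaces: the opening, from 0 (shut) to 1 (fully open), then the shift along the tool's x, y, z in cm, then the turn about the tool's z in rad. A call has 1 to 5 rows; each row is the pose to reach, as a shift and turn from the pose commanded when the call began, along the tool's axes at that moment; what a row does not reach only later rows make up. A row lasts 1/8 s, in which the tool goes at most 62.5 mm and 10.7 degrees, less where a joint would pass 70% of its speed; a pose out of reach is approached as far as the arm can. A call with a gripper value outside its range is refused whole. The fingers move at their own pace and stop on an object; "force" is the grip in N (left out, the last holds). Time passes only in rows, so rows that repeat a pose let the fingers close. It gives the time, the measured TCP pose, the force, the opening and the grip force at its end, in the units of the state.
- r.get_state(): the state, without advancing time (a new reading comes with each control period).
- optics.read_camera(name): name is "scene" or "top" or "wrist"; returns a dict with "frame" (480x640x3 uint8, red, green, blue), "z_map" (480x640 float32, m along the optical axis (not along the pixel's ray), 0 where there is no reading), "fovy" (degrees; the focal length in pixels is half the picture's height over the tangent of half this angle, whatever the lens; pixels are square), "cx", "cy" (the principal point, pixels), "rvec" (rotation vector, rad) and "tvec" (3), from world to camera coordinates, as OpenCV has them; the wrist camera has in their place "hand_eye" (4x4, takes a point from camera to tool coordinates, whose origin is the TCP and whose axes are the flange's). Camera axes: x right, y down, z forward; pixel columns grow to the right and rows downward; lengths in m; the calibration is good to about 2 mm. A picture is of the moment at which its call begins: read the wrist's pose just before it.
- r.close_job(): hands the job in; it is judged then, once.
The state is a dict: "t": time; "joint_pos": joint angles; "qvel": joint speeds; "joint_torque": joint torques, N m; "eef_pos": TCP position; "orientation": TCP orientation; "ft_force": force on the tool from outside, world axes, zero at the start; "moment": the same for the moment, N m; "finger_gap": finger opening in m; "grasp_force": force on a finger pad.
Only numpy, scipy, OpenCV 4.12 (cv2) and the standard library are available. Lean on these libraries where they do the work, as an engineer would, in place of code of your own. Each camera call takes 0.05 s, during which the arm holds its last target. There are 200 camera calls.

### The job

Take the blue parts bin by its orange grip and hang it on the middle of the yellow cleat rail of the small grey board: tilt its front up, set the slanting steel strip at its rear down into the groove behind the cleat, and, with the strip kept seated, swing the bin down level so that its foot tucks under the dark keeper bar. Feel your way gently, without forcing bin or rail (keep well under 20 N), keep hold of the bin until it hangs fully home, then let go; leave the battery pack, screwdriver and meter where they are.

Things in the scene. Friction and masses are not known exactly. Their poses are not given: they have to be found in the camera images.
- bin: Blue open parts bin, outside 90 mm deep (x) x 100 wide (y) x 80 tall, 0.28 to 0.46 kg, standing on the bench at the start. Origin: centre of its underside; z up, +x to its REAR (strip side), -x its front. From the rear wall (x 45) a steel arm (z 74 to 79 mm) reaches back to x 59 and carries the strip; low down a steel foot (z 8 to 14) reaches back to x 70.5. All three are 80 mm wide.
- bin_grip (a point): Where to take the bin: upright orange plate in its middle, 10 mm thick (bin x), 50 mm wide (bin y), from 60 to 115 mm above the underside (rim at 80 mm); this point is on its centre line, 100 mm above the underside. 39 mm of free pocket in front of and behind it. Axes as the bin's.
- bin_strip (a point): Centre of the lower end of the bin's rear strip (bin x 65.5, y 0, z 57 mm). The strip is 4 mm thick, 22 mm long, slanting down and back at 20 degrees from vertical. Axes as the bin's.
- bin_heel (a point): Centre of the rear end face of the bin's low foot (bin x 70.5, y 0, z 11 mm); the foot is 6 mm thick. Axes as the bin's.
- board: Grey upright board fixed on the bench, 220 mm wide (y), 144 high, carrying the rail (130 mm long, along y). Origin: bench level, midway along the rail, in the front plane of the rail's aluminium back plate; z up, +x INTO the board: the rail stands out to -x. The hung bin has the board's yaw. Hung home, the strip's lower end is on the groove floor, centre 5 to 6 mm out from the plate.
- groove (a point): Middle of the groove's inner edge on the back plate, at MEAN floor height 105 mm: the true floor is clamped unmeasured anywhere from 91 to 119 mm above the bench; feel for it or see it. The floor is flat, 8 mm wide at least; the yellow lip leans out 20 degrees and ends 12 mm above it, mouth 12 mm wide. The rail is sprung: sinks 1 mm per 4 N for 4 mm, then solid. Axes as the board's.
- keeper (a point): Middle of the lower outer edge of the dark keeper bar, likewise at its MEAN height (67 mm; always 38 mm below the true floor). The bar stands out 7 mm and is 18 mm tall; the plate goes on 14 mm below. Home, the foot is 4 mm under it, its end at the plate. Bring the bin tilted 0.35 to 0.45 rad level in from the front just over the lip, then down (from high above the foot hits the lip); turn it about the strip's end. Over 3 mm high, the foot strikes.
- pack: Black battery pack with blue cells, 120 x 180 x 95 mm, 2.2 kg; origin centre of underside. Leave alone.
- driver: Orange-handled screwdriver lying on the bench, about 200 mm long along its x. Leave alone.
- meter: Yellow hand meter lying flat, 130 x 70 x 36 mm; origin centre of underside. Leave alone.

How it is judged:
By the outcome, as a careful person would: the job done as asked, in the order asked, and still so for the second after the job is handed in, with the robot touching nothing.
It also fails if it takes over 51 s, if anything falls off the work surface, if the arm or the gripper's body presses on something with over 40 N, if the wrist force passes 120 N, or if a joint passes its speed limit or range.

## Working session

There is one attempt and no reset: what is moved stays moved. The work goes in short steps, Python scripts to look and compute and a tool call to move; the robot and the scene stay as the last step left them, time stands still between calls to the robot, and variables do not carry over. Pictures are saved under pics/ and viewed, at most 10 in all, crops included, and the job is handed in when it is done.

Besides the shell and the picture viewer there is one more tool, called by a JSON object that holds its "op" and its "data". servo_tool: Moves the arm, as the interface text tells. Its arguments: {"type":"object","properties":{"commands":{"type":"string"},"force":{"type":"number"}},"required":["commands"]}

```bash
ls; mkdir -p pics
cat > h.py <<'E'
import numpy as np,cv2
from rig import r,optics
from scipy.spatial.transform import Rotation as R
def cam(n):
    s=r.get_state(); c=optics.read_camera(n)
    h,w=c["z_map"].shape; f=h/2/np.tan(np.radians(c["fovy"])/2)
    z=c["z_map"]; v,u=np.mgrid[:h,:w]
    P=np.stack([(u-c["cx"])/f*z,(v-c["cy"])/f*z,z],-1)
    if "hand_eye" in c:
        T=np.eye(4);T[:3,:3]=R.from_quat(s["orientation"]).as_matrix();T[:3,3]=s["eef_pos"]
        T=T@c["hand_eye"]; P=P@T[:3,:3].T+T[:3,3]
    else:
        M=cv2.Rodrigues(np.array(c["rvec"],float))[0]; P=(P-np.array(c["tvec"]).ravel())@M
    P[z==0]=np.nan
    return c["frame"],P
E
python3 - <<'E'
from h import *
print([a for a in dir(r) if a[0]!='_'],[a for a in dir(optics) if a[0]!='_'],r.grip_point_offset)
print(r.get_state())
for n in("scene","top"):
    f,P=cam(n); cv2.imwrite(f"pics/{n}0.png",f[...,::-1]); np.save(f"{n}0.npy",P)
E
```

```text
pics
['Unreachable', 'close_job', 'get_state', 'grip_point_offset'] ['read_camera'] 0.0188
{'t': 0.0, 'joint_pos': array([ 1.09917871e+00,  2.59322708e-01,  1.53611847e+00,  1.22296205e-05,
        1.34804108e+00, -2.02784527e-01]), 'qvel': array([-8.60150749e-04,  5.94105272e-04, -1.14433875e-05, -2.52490648e-05,
        9.27684116e-04,  5.54410200e-04]), 'joint_torque': array([-1.11733402e-04, -4.37302423e+01, -2.84010100e+01,  7.17046531e-02,
        4.11569048e-02, -1.19318956e-04]), 'eef_pos': array([0.14577875, 0.52972558, 0.21781447]), 'orientation': array([ 1.34013426e-01,  9.90979066e-01, -8.89624374e-04, -3.18212412e-04]), 'ft_force': array([-0.90748253,  0.33143702, -0.33049816]), 'moment': array([0.01280596, 0.00061395, 0.02733815]), 'grasp_force': 0.0, 'finger_gap': 0.09272636122823215}
```

View pics/scene0.png

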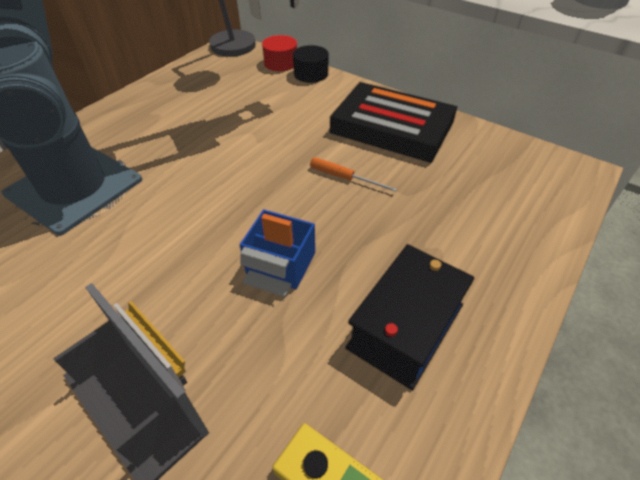

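View pics/top0.png

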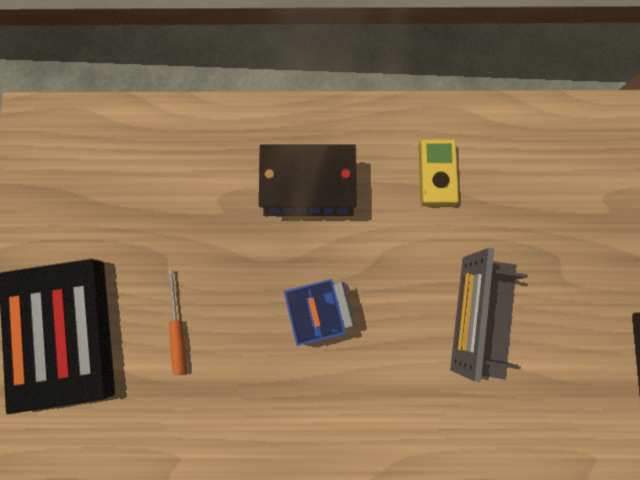

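```bash
cat > m.py <<'E'
from h import *
f=cv2.imread("pics/top0.png"); P=np.load("top0.npy")
hsv=cv2.cvtColor(f,cv2.COLOR_BGR2HSV)
def blob(lo,hi,box,zlo,zhi,name):
    u0,v0,u1,v1=box; m=cv2.inRange(hsv,lo,hi)>0; k=np.zeros_like(m);k[v0:v1,u0:u1]=1
    m&=k&(P[...,2]>zlo)&(P[...,2]<zhi); q=P[m]
    b=cv2.minAreaRect((q[:,:2]*1000).astype(np.float32)); print(name,len(q),"c",q.mean(0).round(4),np.percentile(q[:,2],[5,50,95]).round(4),b)
    return q
blob((3,150,120),(16,255,255),(280,280,350,350),.1,.13,"orange")
blob((100,80,30),(130,255,255),(275,270,360,355),.06,.09,"blue rim")
blob((0,0,100),(180,60,255),(328,270,365,340),.06,.09,"arm")
blob((20,120,100),(33,255,255),(440,240,500,390),.05,.2,"yellow")
blob((0,0,150),(180,60,255),(460,240,500,390),.05,.2,"plate")
blob((0,0,40),(180,70,130),(440,240,500,390),.135,.15,"board top")
print("px scale",P[312,315],P[312,330],P[297,315])
E
python3 m.py
```

```text
orange 149 c [0.4909 0.0937 0.115 ] [0.113  0.1151 0.1169] ((490.7186279296875, 93.63566589355469), (47.58550262451172, 8.7348051071167), 14.128539085388184)
blue rim 526 c [0.4863 0.0937 0.0772] [0.062  0.0795 0.0825] ((490.4867248535156, 93.83255767822266), (98.69481658935547, 89.14361572265625), 13.928600311279297)
arm 394 c [0.5037 0.0432 0.079 ] [0.0766 0.0791 0.0814] ((508.8065185546875, 44.944759368896484), (90.72776794433594, 20.58203125), 18.167577743530273)
yellow 68 c [ 0.4904 -0.1653  0.1116] [0.1027 0.1096 0.1222] ((492.68597412109375, -165.10430908203125), (15.890936851501465, 123.3218765258789), 80.94461059570312)
plate 210 c [ 0.4888 -0.1756  0.1333] [0.1313 0.1333 0.1355] ((489.6832580566406, -175.63009643554688), (5.698329448699951, 128.61343383789062), 81.48067474365234)
board top 1065 c [ 0.4852 -0.1848  0.143 ] [0.1369 0.1436 0.1461] ((487.9912414550781, -185.3369903564453), (14.958822250366211, 219.18812561035156), 81.536865234375)
px scale [0.49018883 0.09198991 0.11616404] [0.48973374 0.06394763 0.0058012 ] [0.51871746 0.09299445 0.00405035]
```

```bash
cat > m2.py <<'E'
from h import *
import sys
def show(n,k):
    f=cv2.imread(f"pics/{n}{k}.png"); P=np.load(f"{n}{k}.npy"); hsv=cv2.cvtColor(f,cv2.COLOR_BGR2HSV)
    a=np.radians(-98.5); X=np.array([np.cos(a),np.sin(a)]); Y=np.array([-X[1],X[0]]); O=np.array([.4901,-.1728])
    B=np.stack([(P[...,:2]-O)@X,(P[...,:2]-O)@Y,P[...,2]],-1)*1000
    near=(abs(B[...,0]+5)<28)&(abs(B[...,1])<75)&(B[...,2]>50)
    for nm,lo,hi in(("yellow",(20,120,100),(33,255,255)),("grey",(0,0,110),(180,60,255))):
        q=B[near&(cv2.inRange(hsv,lo,hi)>0)]
        if len(q)<9: print(n,nm,len(q)); continue
        print(n,nm,len(q),"y",np.percentile(q[:,1],[1,50,99]).round(1))
        for z in range(50,150,4):
            s=q[(q[:,2]>=z)&(q[:,2]<z+4)]
            if len(s)>4: print("  z",z,len(s),"x 5/50/95",np.percentile(s[:,0],[5,50,95]).round(1),"slope",np.polyfit(s[:,1],s[:,0],1)[0].round(3))
        if nm=="yellow": print("  zmax",np.percentile(q[:,2],[50,90,95,98,99.5]).round(1))
if __name__=="__main__":
    for a in sys.argv[1:]: show(a[:-1],a[-1])
E
python3 m2.py top0 scene0
```

```text
top yellow 68 y [-60.1  -2.9  63. ]
  z 102 5 x 5/50/95 [-11.7 -11.5 -11.2] slope 0.001
  z 106 32 x 5/50/95 [-7.4 -3.9 -1. ] slope 0.004
  z 110 9 x 5/50/95 [-8.1 -4.7 -1.1] slope 0.015
  z 118 14 x 5/50/95 [-15.5 -12.8 -11.4] slope -0.01
  zmax [109.6 121.4 122.2 123.1 124.3]
top grey 619 y [-64.   -3.6  63.3]
  z 110 33 x 5/50/95 [0.5 1.  1.8] slope 0.007
  z 114 55 x 5/50/95 [0.1 1.  2.1] slope 0.001
  z 118 58 x 5/50/95 [0.1 0.8 2.1] slope 0.005
  z 122 55 x 5/50/95 [0.1 1.  9.2] slope 0.016
  z 126 69 x 5/50/95 [-0.1  0.8  1.6] slope 0.005
  z 130 212 x 5/50/95 [0.4 3.  5.8] slope 0.005
  z 134 74 x 5/50/95 [0.2 2.6 5.1] slope 0.003
  z 138 6 x 5/50/95 [13.5 15.6 16.8] slope 0.005
  z 142 48 x 5/50/95 [10.8 13.  16.2] slope 0.021
  z 146 9 x 5/50/95 [11.1 13.4 15.3] slope -0.002
scene yellow 797 y [-61.1  10.1  65. ]
  z 102 13 x 5/50/95 [-8.4 -4.5 -0.2] slope -1.969
  z 106 349 x 5/50/95 [-7.2 -4.5 -1.5] slope 0.01
  z 110 94 x 5/50/95 [-8.1 -7.1 -1.9] slope 0.012
  z 114 67 x 5/50/95 [-12.9  -9.9  -8.8] slope 0.003
  z 118 262 x 5/50/95 [-14.  -11.9 -10.1] slope 0.006
  z 122 11 x 5/50/95 [-13.  -11.5 -10.7] slope 0.007
  zmax [110.6 120.7 121.2 121.8 122.2]
scene grey 1051 y [-71.8   2.9  72.7]
  z 122 13 x 5/50/95 [5.  6.4 6.8] slope -0.007
  z 126 21 x 5/50/95 [3.5 6.5 6.9] slope -0.008
  z 130 319 x 5/50/95 [2.2 4.4 6.5] slope 0.007
  z 134 32 x 5/50/95 [2.5 4.6 6.4] slope 0.004
  z 138 31 x 5/50/95 [11.5 14.5 17. ] slope 0.007
  z 142 621 x 5/50/95 [10.8 14.4 17.9] slope 0.009
```

{"op": "servo_tool", "data": {"commands": "1 -6 -6 0 0.18; 1 -12 -12 0 0.36; 1 -18 -18 0 0.54; 1 -24 -23 0 0.72; 1 -30 -28 0 0.9", "force": 20}}

```text
t: 0.72
eef_pos: [0.3071, 0.2606, 0.2186]
orientation: [0.554, 0.833, 0.0, 0.0]
ft_force: [2.0, 0.6, -0.7]
finger_gap: 0.0931
grasp_force: 0.0
```

{"op": "servo_tool", "data": {"commands": "1 0 0 0 0; 1 0 0 0 0"}}

```text
t: 0.98
eef_pos: [0.3065, 0.2624, 0.2185]
orientation: [0.552, 0.834, -0.0, -0.0]
ft_force: [0.3, 0.1, -0.2]
finger_gap: 0.0928
grasp_force: 0.0
```

{"op": "servo_tool", "data": {"commands": "1 -5 2.3 0 0.04; 1 -10 4.6 0 0.08; 1 -15 6.9 0 0.12; 1 -20 9.2 1 0.157; 1 -22.7 10.4 2 0.157"}}

```text
t: 1.6
eef_pos: [0.4927, 0.0949, 0.198]
orientation: [0.614, 0.789, 0.0, -0.0]
ft_force: [-0.6, 0.6, -0.7]
finger_gap: 0.0932
grasp_force: 0.0
```

{"op": "servo_tool", "data": {"commands": "1 0 0 0 0; 1 0 0 0 0"}}

```text
t: 1.85
eef_pos: [0.4902, 0.0963, 0.1985]
orientation: [0.614, 0.789, -0.0, -0.001]
ft_force: [-1.0, 0.8, 0.4]
finger_gap: 0.093
grasp_force: 0.0
```

Run:
```python
from h import *
s=r.get_state(); f,P=cam("wrist"); cv2.imwrite("pics/wrist1.png",f[...,::-1]); np.save("wrist1.npy",P)
print(s["eef_pos"],s["orientation"],s["joint_pos"])
hsv=cv2.cvtColor(f,cv2.COLOR_RGB2HSV)
m=(cv2.inRange(hsv,(3,150,100),(16,255,255))>0)&(P[...,2]>.108)&(P[...,2]<.122)&(np.hypot(P[...,0]-.4907,P[...,1]-.0937)<.05)
q=P[m];print(len(q),cv2.minAreaRect((q[:,:2]*1000).astype(np.float32)),q[:,2].mean())
```

```text
[0.49024665 0.09627131 0.19846398] [ 6.14165561e-01  7.89176895e-01 -1.27659564e-04 -6.90404513e-04] [-3.01849587e-02  1.83933337e-01  1.68273364e+00  6.36041399e-04
  1.27619119e+00 -2.78509614e-01]
888 ((490.9345703125, 93.56025695800781), (49.02019500732422, 10.232635498046875), 13.936386108398438) 0.11448151799689132
```

{"op": "servo_tool", "data": {"commands": "0.8 -0.28 0 3 0; 0.75 -0.28 0 6 0; 0.75 -0.28 0 9 0; 0.75 -0.28 0 11.45 0; 0.75 -0.28 0 11.45 0"}}

```text
t: 2.52
eef_pos: [0.4898, 0.0929, 0.0832]
orientation: [0.615, 0.789, -0.001, -0.001]
ft_force: [-0.1, -0.2, 1.0]
finger_gap: 0.0698
grasp_force: 0.0
```

{"op": "servo_tool", "data": {"commands": "0 0 0 0 0; 0 0 0 0 0; 0 0 0 0 0; 0 0 0 0 0; 0 0 0 0 0", "force": 15}}

```text
t: 3.15
eef_pos: [0.4923, 0.0916, 0.0853]
orientation: [0.615, 0.788, 0.001, 0.0]
ft_force: [-2.3, 1.4, 6.8]
finger_gap: 0.0498
grasp_force: 15.0
```

{"op": "servo_tool", "data": {"commands": "0 0 0 0 0; 0 -0.25 0 -0.1 0; 0 -0.5 0 -0.2 0; 0 -0.75 0 -0.25 0; 0 -1.05 0 -0.35 0", "force": 12}}

```text
t: 3.78
eef_pos: [0.4942, 0.081, 0.0873]
orientation: [0.615, 0.788, -0.0, -0.0]
ft_force: [0.3, -0.0, -4.2]
finger_gap: 0.0499
grasp_force: 12.0
```

Run:
```python
from h import *
print(r.get_state()); f,P=cam("scene"); cv2.imwrite("pics/scene1.png",cv2.resize(f[180:310,180:380,::-1],None,fx=3,fy=3))
f,P=cam("wrist"); cv2.imwrite("pics/wrist2.png",f[...,::-1])
```

```text
{'t': 3.775, 'joint_pos': array([-6.06416551e-02,  3.04037004e-01,  1.82728535e+00, -8.30796100e-05,
        1.01115571e+00, -3.05453162e-01]), 'qvel': array([-0.04784438, -0.00937599, -0.01614052, -0.0006679 ,  0.0224076 ,
       -0.04680511]), 'joint_torque': array([ 2.65074419e-01, -4.31599331e+01, -2.45604837e+01,  4.64485015e-02,
        5.79859057e-03,  6.80542854e-02]), 'eef_pos': array([0.49419926, 0.08097231, 0.08732334]), 'orientation': array([ 6.15460630e-01,  7.88167505e-01, -2.79829917e-04, -3.44855425e-04]), 'ft_force': array([ 0.26051784, -0.022207  , -4.16093424]), 'moment': array([0.00498874, 0.10362837, 0.00457276]), 'grasp_force': 11.998149007558823, 'finger_gap': 0.04993878069492194}
```

View pics/scene1.png

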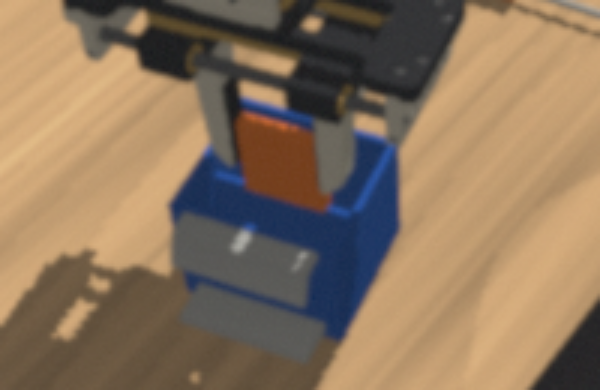

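```bash
cat > tilt.py <<'E'
from h import *
def tilt(verbose=1):
    s=r.get_state(); f,P=cam("scene"); hsv=cv2.cvtColor(f,cv2.COLOR_RGB2HSV)
    g=s["eef_pos"]+np.array([0,0,.0188]); M=R.from_quat(s["orientation"]).as_matrix(); rear=-M[:,0]; lat=M[:,1]
    d=P-g; L=np.stack([d@rear,d@lat,d[...,2]],-1)*1000   # mm: rear, lateral, up rel. grasp point
    out={}
    o=(cv2.inRange(hsv,(3,150,60),(16,255,255))>0)&(abs(L[...,0])<25)&(abs(L[...,1])<22)&(abs(L[...,2])<35)
    q=L[o]; c=np.median(q,0); q=q[abs(q-c).max(1)<30]
    A=np.c_[q[:,1],q[:,2],np.ones(len(q))]; w=np.ones(len(q),bool)
    for _ in range(6):
        k=np.linalg.lstsq(A[w],q[w,0],rcond=None)[0]; w=abs(q[:,0]-A@k)<1.5
    print("plate: n",w.sum(),"tilt(front up +)",np.arctan(k[1]).round(3),"yaw err",np.arctan(k[0]).round(3))
    b=(cv2.inRange(hsv,(100,80,20),(130,255,255))>0)&(L[...,0]>25)&(L[...,0]<90)&(abs(L[...,1])<60)&(L[...,2]<20)&(L[...,2]>-120)
    gr=(cv2.inRange(hsv,(0,0,30),(180,75,255))>0)&(L[...,0]>30)&(L[...,0]<100)&(abs(L[...,1])<38)&(L[...,2]<10)&(P[...,2]>.004)
    q=L[gr]; zc=q[:,2]; print("steel n",len(q),"z range",np.percentile(zc,[2,98]).round(1))
    for z in range(-120,10,4):
        t=q[(zc>=z)&(zc<z+4)]
        if len(t)>8: print("  up",z+2,len(t),"rear 5/50/95",np.percentile(t[:,0],[5,50,95]).round(1))
    print("t",s["t"],"F",s["ft_force"].round(1),"M",s["moment"].round(2),"eef",s["eef_pos"].round(4))
if __name__=="__main__": tilt()
E
python3 tilt.py
```

```text
plate: n 434 tilt(front up +) -0.002 yaw err 0.003
steel n 1477 z range [-94.7 -24.5]
  up -98 11 rear 5/50/95 [67.3 67.8 68. ]
  up -94 123 rear 5/50/95 [43.5 61.  68.9]
  up -90 479 rear 5/50/95 [44.4 56.9 68. ]
  up -82 14 rear 5/50/95 [42.4 43.  43.8]
  up -46 64 rear 5/50/95 [63.  64.5 65.9]
  up -42 100 rear 5/50/95 [61.6 63.6 65.3]
  up -38 90 rear 5/50/95 [60.2 61.9 63.7]
  up -34 101 rear 5/50/95 [58.6 60.8 62.6]
  up -30 92 rear 5/50/95 [56.6 59.1 61. ]
  up -26 379 rear 5/50/95 [43.8 51.6 58.8]
  up -22 9 rear 5/50/95 [46.8 48.6 57.2]
t 3.875 F [ 1.  -0.3 -3.9] M [-0.04  0.02 -0.  ] eef [0.4946 0.0808 0.0876]
```

{"op": "servo_tool", "data": {"commands": "0 0 0 0.35 0; 0 0 0 0.45 0; 0 -0.5 0 0.35 0; 0 -1.0 0 0.15 0; 0 -1.5 0 0.05 0", "force": 8}}

```text
t: 4.55
eef_pos: [0.4983, 0.067, 0.0879]
orientation: [0.615, 0.788, 0.0, 0.0]
ft_force: [-2.1, 2.3, 5.8]
finger_gap: 0.0499
grasp_force: 8.0
```

```bash
python3 tilt.py | grep -v up
```

```text
steel n 1407 z range [-99.2 -28.4]
t 4.55 F [-2.1  2.3  5.8] M [ 0.53  0.57 -0.04] eef [0.4983 0.067  0.0879]
```

```bash
sed -i 's/"  up"/"  at"/' tilt.py; python3 tilt.py | grep -v at\ -
```

```text
plate: n 357 tilt(front up +) 0.119 yaw err 0.005
steel n 1401 z range [-99.2 -28.5]
t 4.6 F [-2.1  3.7  7.3] M [0.52 0.72 0.01] eef [0.4985 0.0664 0.0879]
```

{"op": "servo_tool", "data": {"commands": "0 -0.5 0 -0.1 0; 0 -1.0 0 -0.2 0; 0 -1.5 0 -0.25 0; 0 -2.0 0 -0.35 0; 0 -2.5 0 -0.45 0"}}

```text
t: 5.28
eef_pos: [0.5039, 0.0417, 0.091]
orientation: [0.615, 0.788, -0.001, -0.0]
ft_force: [-0.4, -0.6, -5.0]
finger_gap: 0.0502
grasp_force: 8.0
```

```bash
python3 tilt.py
```

```text
plate: n 227 tilt(front up +) 0.255 yaw err 0.012
steel n 943 z range [-104.3  -33.9]
  at -106 31 rear 5/50/95 [31.  34.8 36.5]
  at -102 146 rear 5/50/95 [30.4 33.5 36.9]
  at -62 14 rear 5/50/95 [44.9 45.4 45.9]
  at -58 63 rear 5/50/95 [44.9 45.8 46.8]
  at -54 60 rear 5/50/95 [44.5 45.4 46.6]
  at -50 69 rear 5/50/95 [44.2 45.2 46.3]
  at -46 63 rear 5/50/95 [44.  45.  45.8]
  at -42 65 rear 5/50/95 [43.9 44.7 45.8]
  at -38 265 rear 5/50/95 [32.5 40.7 44.7]
  at -34 160 rear 5/50/95 [30.6 34.3 39.8]
t 5.275 F [-0.4 -0.6 -5. ] M [-0.17 -0.   -0.  ] eef [0.5039 0.0417 0.091 ]
```

{"op": "servo_tool", "data": {"commands": "0 -0.2 0 0.25 0; 0 -0.7 0 0.2 0; 0 -1.2 0 0.1 0; 0 -1.7 0 0 0; 0 -2.2 0 -0.1 0"}}

```text
t: 5.95
eef_pos: [0.5095, 0.0208, 0.0927]
orientation: [0.615, 0.788, -0.0, 0.0]
ft_force: [-2.2, 2.1, 1.9]
finger_gap: 0.05
grasp_force: 8.0
```

```bash
python3 tilt.py
```

```text
plate: n 102 tilt(front up +) 0.3 yaw err 0.043
steel n 450 z range [-65.8 -40.1]
  at -66 28 rear 5/50/95 [32.4 33.1 33.7]
  at -62 50 rear 5/50/95 [32.9 33.5 34.2]
  at -58 44 rear 5/50/95 [33.2 33.9 34.6]
  at -54 46 rear 5/50/95 [33.6 34.4 35.1]
  at -50 51 rear 5/50/95 [34.  34.9 35.5]
  at -46 62 rear 5/50/95 [33.5 34.9 35.9]
  at -42 161 rear 5/50/95 [30.3 32.8 35.6]
t 5.95 F [-2.2  2.1  1.9] M [0.39 0.31 0.  ] eef [0.5095 0.0208 0.0927]
```

Run:
```python
from h import *
s=r.get_state(); g=s["eef_pos"]+[0,0,.0188]; M=R.from_quat(s["orientation"]).as_matrix()
ims=[]
for n in("scene","wrist"):
    f,P=cam(n); hsv=cv2.cvtColor(f,cv2.COLOR_RGB2HSV); d=P-g; L=np.stack([-d@M[:,0],d@M[:,1],d[...,2]],-1)*1000
    o=(cv2.inRange(hsv,(3,150,60),(16,255,255))>0)&(abs(L)<45).all(-1); q=L[o]
    print(n,len(q)); 
    for z in range(-40,24,4):
        t=q[(q[:,2]>=z)&(q[:,2]<z+4)]
        if len(t)>5: print("  ",z+2,len(t),np.percentile(t[:,0],[5,50,95]).round(1),np.percentile(t[:,1],[5,95]).round(1))
    if n=="scene":
        ims.append(cv2.resize(f[190:340,150:350],(800,600))); 
    else: ims.append(f)
cv2.imwrite("pics/a.png",ims[0][...,::-1]); cv2.imwrite("pics/b.png",ims[1][...,::-1])
```

```text
scene 242
   -26 7 [-17.7 -17.  -16.4] [-17.5   6.4]
   -22 11 [-15.9 -15.2 -14.7] [-17.5   2.8]
   -18 6 [-13.8 -13.2 -12.9] [-17.    8.8]
   -14 8 [-12.  -11.7 -10.5] [-13.3   5.7]
   -10 10 [-10.3  -9.7  -9. ] [-15.4  11.3]
   -6 9 [-8.3 -7.7 -6.8] [-16.5   9. ]
   -2 13 [-6.4 -6.  -4.9] [-23.4  14.4]
   2 10 [-4.7 -3.9 -2.8] [-22.   13.9]
   6 18 [-2.6 -1.8 -1. ] [-21.9  14.1]
   10 15 [-1.9 -0.3  0.7] [-22.4  16.3]
   14 117 [-5.6 -1.9  1.2] [-23.   14.7]
   18 14 [-6.7 -4.9 -3.4] [-23.9  -1.3]
wrist 9469
   -34 6 [-30.6 -30.5 -30.4] [-11.6   9. ]
   -30 382 [-30.9 -30.1 -29.1] [-22.2  21.5]
   -26 492 [-29.5 -28.3 -27.2] [-22.4  21.6]
   -22 514 [-27.6 -26.4 -25.2] [-22.7  21.9]
   -18 540 [-25.5 -24.5 -23.2] [-22.8  21.5]
   -14 569 [-23.8 -22.6 -21.5] [-22.4  22. ]
   -10 600 [-21.9 -20.7 -19.6] [-22.6  21.6]
   -6 661 [-20.  -18.8 -17.6] [-22.5  21.5]
   -2 689 [-18.  -16.9 -15.6] [-22.6  22. ]
   2 717 [-16.2 -15.  -13.8] [-22.9  21.8]
   6 811 [-14.4 -13.1 -11.9] [-22.2  21.7]
   10 860 [-12.3 -11.1  -9.8] [-23.   22.2]
   14 1915 [-10.2  -5.6  -0.3] [-22.8  22. ]
   18 713 [-8.7 -7.3 -4.9] [-22.7  21.7]
```

View pics/a.png

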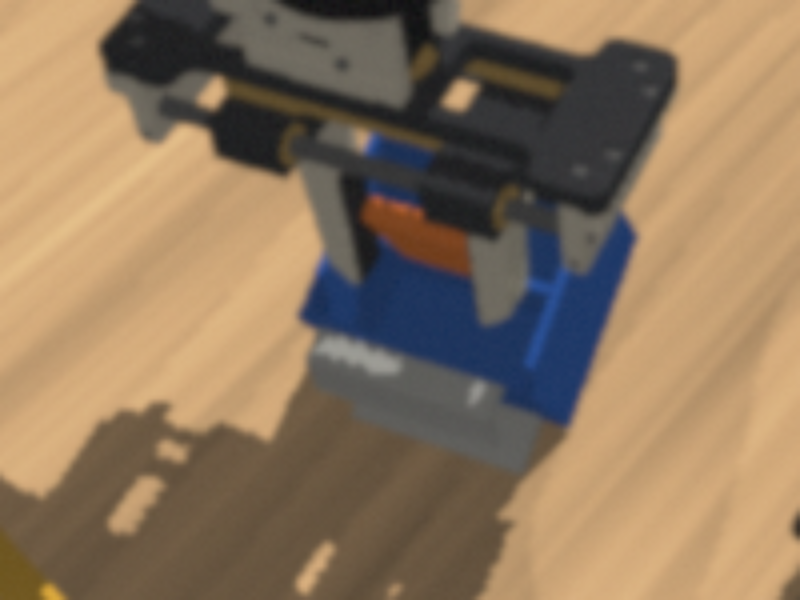

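View pics/b.png

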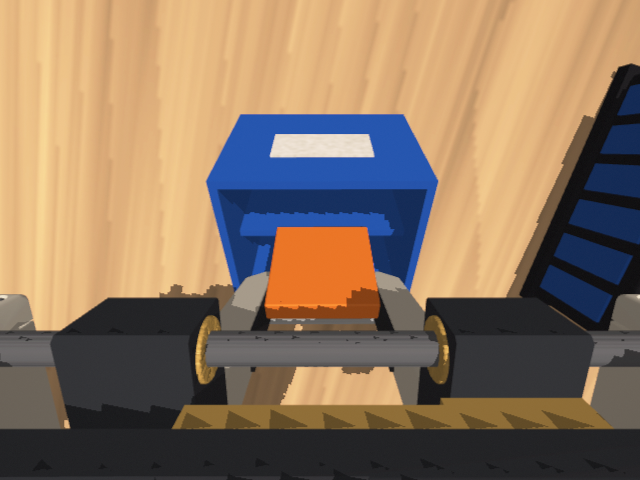

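{"op": "servo_tool", "data": {"commands": "0 0 0 0 0; 0 0 0 0 0; 0 0 0 -1 0; 0 0 0 -2 0; 0 0 0 -3 0", "force": 45}}

```text
t: 6.72
eef_pos: [0.5096, 0.0209, 0.1232]
orientation: [0.615, 0.788, -0.0, 0.0]
ft_force: [0.2, 0.2, -4.7]
finger_gap: 0.0495
grasp_force: 45.0
```

```bash
cat > w.py <<'E'
from h import *
s=r.get_state(); g=s["eef_pos"]+[0,0,.0188]; M=R.from_quat(s["orientation"]).as_matrix()
f,P=cam("wrist"); hsv=cv2.cvtColor(f,cv2.COLOR_RGB2HSV); d=P-g; L=np.stack([-d@M[:,0],d@M[:,1],d[...,2]],-1)*1000
o=(cv2.inRange(hsv,(3,150,60),(16,255,255))>0)&(abs(L)<60).all(-1); q=L[o]
top=q[:,2].max(); w=(abs(q[:,1])<18)&(q[:,2]<np.percentile(q[:,2],90)-8)
A=np.c_[q[:,1],q[:,2],np.ones(len(q))]
for _ in range(8):
    k=np.linalg.lstsq(A[w],q[w,0],rcond=None)[0]; w=(abs(q[:,0]-A@k)<1)&(abs(q[:,1])<20)
th=np.arctan(k[1]); print("n",w.sum(),"tilt",th.round(3),"yaw",np.arctan(k[0]).round(3),"front face rear@up0",k[2].round(1),"lat",np.percentile(q[:,1],[2,98]).round(1))
# plate axes in (rear,up): ex=bin x, ez=bin z; top edge of the front face
ex=np.array([np.cos(th),-np.sin(th)]); ez=np.array([np.sin(th),np.cos(th)])
pr=q[:,[0,2]]@ez; h=np.percentile(pr,99)          # top of plate, bin z=115
xf=np.array([k[2],0])@ex                          # front face, bin x=-5
pt=lambda x,z:(xf+x+5)*ex+(h+z-115)*ez
lat=np.percentile(q[:,1],[2,98]).mean()
for nm,x,z in(("strip",65.5,57),("heel",70.5,11),("rearbottom",45,0),("frontbottom",-45,0),("gripmid",0,100)):
    p=pt(x,z); W=g-M[:,0]*p[0]/1000+M[:,1]*lat/1000+[0,0,p[1]/1000]; print(nm,"rel(rear,up)",p.round(1),"world",W.round(4))
s=r.get_state(); print("t",s["t"],"F",s["ft_force"].round(1),"M",s["moment"].round(2),"eef",s["eef_pos"].round(4),"q",s["orientation"].round(4),"gap",s["finger_gap"])
E
python3 w.py; python3 tilt.py
```

```text
n 6227 tilt 0.428 yaw 0.0 front face rear@up0 -15.4 lat [-24.1  23.4]
strip rel(rear,up) [ 32.7 -64.4] world [ 0.5171 -0.0109  0.0777]
heel rel(rear,up) [  18.2 -108.3] world [0.5136 0.0032 0.0337]
rearbottom rel(rear,up) [  -9.6 -107.7] world [0.5069 0.0301 0.0343]
frontbottom rel(rear,up) [-91.5 -70.4] world [0.487  0.1096 0.0716]
gripmid rel(rear,up) [-9.   1.9] world [0.507  0.0296 0.144 ]
t 6.775 F [ 0.3  0.2 -2.4] M [-0.14 -0.02 -0.04] eef [0.5104 0.0209 0.1246] q [6.154e-01 7.882e-01 5.000e-04 1.100e-03] gap 0.049178452086229965
plate: n 120 tilt(front up +) 0.304 yaw err -0.001
steel n 508 z range [-65.1 -39.6]
  at -66 19 rear 5/50/95 [33.1 33.7 34.2]
  at -62 56 rear 5/50/95 [33.6 34.3 35.1]
  at -58 56 rear 5/50/95 [33.9 34.6 35.4]
  at -54 46 rear 5/50/95 [34.  34.7 35.7]
  at -50 58 rear 5/50/95 [34.5 35.3 36.1]
  at -46 76 rear 5/50/95 [33.9 35.4 36.2]
  at -42 177 rear 5/50/95 [30.4 33.1 35.8]
  at -38 20 rear 5/50/95 [30.2 30.9 32.8]
t 6.775 F [ 0.3  0.2 -2.4] M [-0.14 -0.02 -0.04] eef [0.5104 0.0209 0.1246]
```

{"op": "servo_tool", "data": {"commands": "0 -1.5 -0.5 -1.2 0.06; 0 -4.5 -1.5 -3 0.16; 0 -7.5 -2.5 -4.5 0.28; 0 -10 -3.3 -5.2 0.36; 0 -10.8 -3.5 -5.2 0.398"}}

```text
t: 7.45
eef_pos: [0.5019, -0.0945, 0.1756]
orientation: [0.761, 0.649, 0.0, 0.001]
ft_force: [-0.4, 1.3, -4.0]
finger_gap: 0.0491
grasp_force: 45.0
```

{"op": "servo_tool", "data": {"commands": "0 0 0 0 0; 0 0 0 0 0"}}

```text
t: 7.7
eef_pos: [0.5013, -0.0913, 0.1742]
orientation: [0.759, 0.651, -0.0, -0.001]
ft_force: [-0.3, 0.4, -3.6]
finger_gap: 0.0496
grasp_force: 45.0
```

```bash
python3 w.py
python3 - <<'E'
from h import *
for n in("top","scene"):
    f,P=cam(n); np.save(n+"2.npy",P); cv2.imwrite(f"pics/{n}2.png",f[...,::-1])
E
python3 m2.py scene2; python3 tilt.py
```

```text
n 6203 tilt 0.429 yaw 0.001 front face rear@up0 -15.3 lat [-24.1  23.4]
strip rel(rear,up) [ 32.8 -64.4] world [ 0.496  -0.1236  0.1285]
heel rel(rear,up) [  18.2 -108.3] world [ 0.4982 -0.1092  0.0846]
rearbottom rel(rear,up) [  -9.6 -107.7] world [ 0.5024 -0.0818  0.0852]
frontbottom rel(rear,up) [-91.4 -70.3] world [ 0.5148 -0.0009  0.1228]
gripmid rel(rear,up) [-8.9  1.9] world [ 0.5023 -0.0824  0.1949]
t 7.75 F [-1.   0.3 -3.7] M [-0.24  0.1  -0.05] eef [ 0.5013 -0.0912  0.1742] q [ 7.587e-01  6.515e-01 -2.000e-04 -7.000e-04] gap 0.049785123927414195
scene yellow 938 y [-60.5  12.1  65.3]
  z 98 10 x 5/50/95 [-7.6 -3.4 -0.2] slope -2.737
  z 102 15 x 5/50/95 [-9.6 -5.2 -0.7] slope 0.615
  z 106 363 x 5/50/95 [-7.1 -4.3 -1.4] slope 0.007
  z 110 153 x 5/50/95 [-8.8 -7.6 -2.8] slope 0.003
  z 114 137 x 5/50/95 [-10.6  -9.4  -8.3] slope 0.002
  z 118 250 x 5/50/95 [-13.7 -11.9 -10. ] slope 0.001
  z 122 8 x 5/50/95 [-12.8 -11.1 -10.3] slope 0.015
  zmax [111.6 120.6 121.2 121.6 122.2]
scene grey 211 y [-66.5  45.   65.5]
  z 106 5 x 5/50/95 [-0.7 -0.4  6.2] slope -0.068
  z 130 77 x 5/50/95 [2.1 3.7 6. ] slope -0.001
  z 134 8 x 5/50/95 [1.9 3.  5.7] slope 0.02
  z 142 89 x 5/50/95 [12.9 16.7 19.1] slope 0.027
plate: n 0 tilt(front up +) 0.0 yaw err 0.0
steel n 972 z range [-75.3 -39.8]
  at -74 54 rear 5/50/95 [88.9 89.4 90.1]
  at -70 12 rear 5/50/95 [88.9 89.  89.1]
  at -66 15 rear 5/50/95 [88.8 88.9 89. ]
  at -62 146 rear 5/50/95 [84.2 86.6 88.9]
  at -58 83 rear 5/50/95 [35.  86.1 88.7]
  at -54 13 rear 5/50/95 [34.  35.3 35.6]
  at -50 359 rear 5/50/95 [92.1 95.9 99.6]
  at -46 31 rear 5/50/95 [35.3 36.  95.7]
  at -42 226 rear 5/50/95 [30.5 33.4 36. ]
  at -38 27 rear 5/50/95 [30.2 31.  32.2]
t 7.85 F [ 0.4  0.6 -3.9] M [-0.22  0.07 -0.01] eef [ 0.5016 -0.0912  0.1743]
  return _methods._mean(a, axis=axis, dtype=dtype,
  ret = um.true_divide(
```

{"op": "servo_tool", "data": {"commands": "0 -1 0.1 0 0; 0 -2.2 0.17 0.1 0; 0 -3.2 0.17 0.3 0; 0 -4 0.17 0.4 0; 0 -4.45 0.17 0.4 0"}}

```text
t: 8.52
eef_pos: [0.4964, -0.1371, 0.1705]
orientation: [0.759, 0.651, -0.0, -0.0]
ft_force: [1.0, -0.6, -3.8]
finger_gap: 0.0495
grasp_force: 45.0
```

{"op": "servo_tool", "data": {"commands": "0 0 0 0 0; 0 0 0 0 0"}}

```text
t: 8.78
eef_pos: [0.4966, -0.1362, 0.1707]
orientation: [0.759, 0.651, 0.0, -0.0]
ft_force: [0.7, 0.7, -3.4]
finger_gap: 0.0497
grasp_force: 45.0
```

```bash
python3 w.py|egrep -v "bottom"
python3 - <<'E'
from h import *
f,P=cam("scene"); cv2.imwrite("pics/c.png",cv2.resize(f[270:420,50:250,::-1],(800,600),interpolation=cv2.INTER_CUBIC))
E
```

```text
n 6171 tilt 0.429 yaw -0.0 front face rear@up0 -15.3 lat [-24.1  23.4]
strip rel(rear,up) [ 32.8 -64.4] world [ 0.4913 -0.1685  0.1251]
heel rel(rear,up) [  18.2 -108.3] world [ 0.4935 -0.1541  0.0812]
gripmid rel(rear,up) [-8.9  1.9] world [ 0.4977 -0.1273  0.1914]
t 8.825 F [-0.1 -0.2 -2.4] M [-0.18  0.14  0.06] eef [ 0.4967 -0.1361  0.1707] q [ 7.590e-01  6.511e-01  1.000e-04 -0.000e+00] gap 0.04905750913891228
```

View pics/c.png

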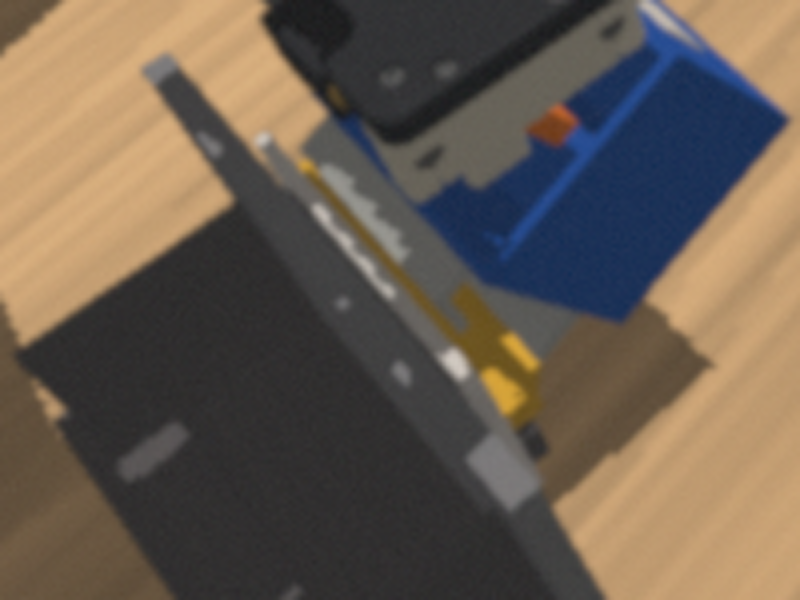

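{"op": "servo_tool", "data": {"commands": "0 0.05 0 0.3 0; 0 0.05 0 0.6 0; 0 0.05 0 0.9 0; 0 0.05 0 1.2 0; 0 0.05 0 1.3 0"}}

```text
t: 9.5
eef_pos: [0.4965, -0.1358, 0.1573]
orientation: [0.759, 0.651, -0.0, -0.0]
ft_force: [-0.2, 0.4, -4.2]
finger_gap: 0.0494
grasp_force: 45.0
```

{"op": "servo_tool", "data": {"commands": "0 0 0 0.1 0; 0 0 0 0.2 0; 0 0 0 0.2 0"}}

```text
t: 9.88
eef_pos: [0.4967, -0.1359, 0.1556]
orientation: [0.759, 0.651, -0.0, 0.0]
ft_force: [0.4, 0.2, -4.2]
finger_gap: 0.0493
grasp_force: 45.0
```

```bash
python3 w.py|egrep -v "bottom"
```

```text
n 6181 tilt 0.428 yaw -0.001 front face rear@up0 -15.3 lat [-24.1  23.3]
strip rel(rear,up) [ 32.9 -64.4] world [ 0.4913 -0.1684  0.11  ]
heel rel(rear,up) [  18.3 -108.3] world [ 0.4935 -0.154   0.0661]
gripmid rel(rear,up) [-8.9  1.9] world [ 0.4977 -0.1271  0.1763]
t 9.925 F [ 0.1 -0.5 -5.5] M [-0.21  0.11 -0.01] eef [ 0.4967 -0.1359  0.1557] q [ 7.591e-01  6.510e-01 -0.000e+00  1.000e-04] gap 0.049028793133019985
```

{"op": "servo_tool", "data": {"commands": "0 0 0 0.1 0; 0 0 0 0.1 0"}}

```text
t: 10.18
eef_pos: [0.4968, -0.1359, 0.1549]
orientation: [0.759, 0.651, 0.0, 0.0]
ft_force: [-0.1, 0.2, -2.0]
finger_gap: 0.0492
grasp_force: 45.0
```

{"op": "servo_tool", "data": {"commands": "0 0 0 0.1 0; 0 0 0 0.1 0"}}

```text
t: 10.42
eef_pos: [0.4969, -0.1357, 0.154]
orientation: [0.759, 0.651, 0.0, 0.0]
ft_force: [-0.9, 2.2, 0.6]
finger_gap: 0.0496
grasp_force: 45.0
```

{"op": "servo_tool", "data": {"commands": "0 0 0 0.1 0; 0 0 0 0.1 0"}}

```text
t: 10.68
eef_pos: [0.4969, -0.1356, 0.1531]
orientation: [0.759, 0.651, 0.0, 0.0]
ft_force: [-0.3, 3.7, 4.1]
finger_gap: 0.0491
grasp_force: 45.0
```

{"op": "servo_tool", "data": {"commands": "0 0 0 0 0; 0 0.15 0 0.05 0; 0 0.35 0 0.2 0; 0 0.5 0 0.3 0; 0 0.7 0 0.4 0", "force": 12}}

```text
t: 11.3
eef_pos: [0.4975, -0.129, 0.1483]
orientation: [0.759, 0.651, -0.0, -0.0]
ft_force: [0.4, -0.3, -3.4]
finger_gap: 0.0496
grasp_force: 12.0
```

```bash
python3 w.py|egrep -v "bottom"
```

```text
n 5160 tilt 0.263 yaw -0.003 front face rear@up0 -13.7 lat [-24.   23.5]
strip rel(rear,up) [ 43.9 -57.3] world [ 0.4906 -0.1723  0.1099]
heel rel(rear,up) [  36.7 -103. ] world [ 0.4917 -0.1653  0.0642]
gripmid rel(rear,up) [-8.2  1.3] world [ 0.4985 -0.1209  0.1684]
t 11.35 F [-0.4 -0.1 -3.1] M [-0.21  0.06  0.05] eef [ 0.4975 -0.1287  0.1483] q [ 7.59e-01  6.51e-01 -3.00e-04 -3.00e-04] gap 0.05002676046827252
```

{"op": "servo_tool", "data": {"commands": "0 0 0 0.05 0; 0 0.2 0 0.1 0; 0 0.4 0 0.15 0; 0 0.4 0 0.2 0; 0 0.4 0 0.2 0", "force": 18}}

```text
t: 11.98
eef_pos: [0.4986, -0.125, 0.1469]
orientation: [0.759, 0.651, 0.0, 0.0]
ft_force: [0.3, 0.9, -1.2]
finger_gap: 0.0499
grasp_force: 18.0
```

```bash
python3 w.py|egrep -v "bottom"
```

```text
n 5048 tilt 0.243 yaw -0.002 front face rear@up0 -13.5 lat [-24.   23.4]
strip rel(rear,up) [ 45.1 -56.3] world [ 0.4914 -0.1695  0.1094]
heel rel(rear,up) [  38.9 -102.1] world [ 0.4923 -0.1634  0.0635]
gripmid rel(rear,up) [-8.1  1.2] world [ 0.4995 -0.1169  0.1669]
t 12.025 F [-0.  -0.4 -0.8] M [-0.2   0.1  -0.04] eef [ 0.4985 -0.1249  0.1468] q [7.591e-01 6.510e-01 2.000e-04 1.000e-04] gap 0.04967166413374295
```

{"op": "servo_tool", "data": {"commands": "0 0.15 0 0.12 0; 0 0.3 0 0.25 0; 0 0.45 0 0.38 0; 0 0.6 0 0.5 0; 0 0.72 0 0.62 0"}}

```text
t: 12.65
eef_pos: [0.4996, -0.1179, 0.1404]
orientation: [0.759, 0.651, 0.0, 0.0]
ft_force: [0.9, -0.1, -0.4]
finger_gap: 0.0497
grasp_force: 18.0
```

```bash
python3 w.py|egrep -v "bottom"
```

```text
n 4147 tilt 0.123 yaw -0.004 front face rear@up0 -12.7 lat [-24.   23.4]
strip rel(rear,up) [ 52.1 -49.8] world [ 0.4914 -0.1693  0.1094]
heel rel(rear,up) [ 51.4 -96.1] world [ 0.4915 -0.1686  0.0631]
gripmid rel(rear,up) [-7.6  0.9] world [ 0.5005 -0.1103  0.1601]
t 12.7 F [ 0.7  1.1 -0.7] M [-0.25 -0.01 -0.02] eef [ 0.4996 -0.1177  0.1403] q [7.591e-01 6.510e-01 1.000e-04 0.000e+00] gap 0.04992561107819559
```

{"op": "servo_tool", "data": {"commands": "0 0.15 0 0.12 0; 0 0.3 0 0.26 0; 0 0.45 0 0.4 0; 0 0.58 0 0.54 0; 0 0.68 0 0.66 0"}}

```text
t: 13.32
eef_pos: [0.5004, -0.1112, 0.1337]
orientation: [0.759, 0.651, -0.0, -0.0]
ft_force: [0.0, -1.2, -1.2]
finger_gap: 0.0502
grasp_force: 18.0
```

```bash
python3 w.py|egrep -v "bottom"
```

```text
n 3235 tilt 0.003 yaw -0.005 front face rear@up0 -11.9 lat [-23.9  23.4]
strip rel(rear,up) [ 58.4 -42.6] world [ 0.4913 -0.1689  0.1099]
heel rel(rear,up) [ 63.3 -88.7] world [ 0.4905 -0.1737  0.0639]
gripmid rel(rear,up) [-6.9  0.6] world [ 0.5012 -0.1043  0.1531]
t 13.375 F [ 0.  -0.3 -0.8] M [-0.52  0.08  0.05] eef [ 0.5004 -0.111   0.1336] q [ 7.591e-01  6.510e-01 -1.000e-04 -1.000e-04] gap 0.04963106050213949
```

{"op": "servo_tool", "data": {"commands": "0 0 0 0.05 0; 0 0 0 0.05 0; 0 0 0 0.05 0", "force": 5}}

```text
t: 13.75
eef_pos: [0.5005, -0.1109, 0.1333]
orientation: [0.759, 0.651, 0.0, -0.0]
ft_force: [0.3, 2.1, -2.1]
finger_gap: 0.0498
grasp_force: 5.0
```

```bash
python3 w.py|egrep -v "bottom"
```

```text
n 3129 tilt -0.005 yaw -0.004 front face rear@up0 -11.9 lat [-24.   23.4]
strip rel(rear,up) [ 58.8 -42. ] world [ 0.4913 -0.1689  0.1101]
heel rel(rear,up) [ 64.1 -88. ] world [ 0.4905 -0.1741  0.0641]
gripmid rel(rear,up) [-6.9  0.6] world [ 0.5013 -0.104   0.1528]
t 13.8 F [ 2.2  0.5 -1.9] M [ 0.09  0.03 -0.03] eef [ 0.5005 -0.1109  0.1333] q [ 7.591e-01  6.510e-01  2.000e-04 -3.000e-04] gap 0.04992049156189343
```

{"op": "servo_tool", "data": {"commands": "0.56 0 0 0 0; 0.62 0 0 0 0; 0.62 0 0 0 0; 0.62 0 0 0 0; 0.62 0 0 0 0"}}

```text
t: 14.42
eef_pos: [0.5005, -0.1112, 0.1334]
orientation: [0.759, 0.651, -0.0, 0.0]
ft_force: [0.0, 0.2, -1.1]
finger_gap: 0.0575
grasp_force: 0.0
```

{"op": "servo_tool", "data": {"commands": "0.62 0 0 -1 0; 0.62 0 0 -2 0; 0.62 0 0 -4 0; 0.62 0 0 -7 0; 0.62 0 0 -10 0"}}

```text
t: 15.05
eef_pos: [0.5006, -0.1112, 0.2351]
orientation: [0.759, 0.651, 0.0, 0.0]
ft_force: [-0.2, -0.4, -0.5]
finger_gap: 0.0577
grasp_force: 0.0
```

{"op": "servo_tool", "data": {"commands": "0.62 2 0 0 0; 0.62 5 0 0 0; 0.62 9 0 0 0; 0.62 13 0 0 0; 0.62 13 0 0 0"}}

```text
t: 15.68
eef_pos: [0.5205, 0.0195, 0.2343]
orientation: [0.758, 0.652, 0.001, 0.0]
ft_force: [0.3, -0.3, 0.3]
finger_gap: 0.0578
grasp_force: 0.0
```

Run:
```python
from h import *
s=r.get_state(); print(s["t"],s["eef_pos"],s["ft_force"])
f,P=cam("scene"); np.save("scene3.npy",P); cv2.imwrite("pics/scene3.png",f[...,::-1])
f=f[...,::-1]; cv2.imwrite("pics/d.png",cv2.resize(f[250:430,50:290],(800,600),interpolation=cv2.INTER_CUBIC))
hsv=cv2.cvtColor(f,cv2.COLOR_BGR2HSV)
a=np.radians(-98.8); X=np.array([np.cos(a),np.sin(a)]); Y=np.array([-X[1],X[0]]); O=np.array([.49,-.1735])
B=np.stack([(P[...,:2]-O)@X,(P[...,:2]-O)@Y,P[...,2]],-1)*1000
m=(cv2.inRange(hsv,(3,150,60),(16,255,255))>0)&(abs(B[...,0]+66)<30)&(abs(B[...,1])<40)&(B[...,2]>130)
q=B[m]; print(len(q),np.percentile(q,[3,50,97],axis=0).round(1)); t=q[q[:,2]>np.percentile(q[:,2],97)-2.5]
print("top",cv2.minAreaRect(t[:,:2].astype(np.float32)),t[:,2].mean())
b=(cv2.inRange(hsv,(100,80,20),(130,255,255))>0)&(B[...,0]>-130)&(B[...,0]<-5)&(abs(B[...,1])<60)&(B[...,2]>110)
q=B[b]; print("rim",np.percentile(q,[1,50,99],axis=0).round(1)); t=q[q[:,2]>np.percentile(q[:,2],99)-4]; k=np.linalg.lstsq(np.c_[t[:,:2],np.ones(len(t))],t[:,2],rcond=None)[0];print(k.round(3))
```

```text
15.675 [0.52053104 0.01954709 0.23425999] [ 0.31545388 -0.26790918  0.32440914]
478 [[-75.2 -18.4 132.2]
 [-68.7   9.5 159.3]
 [-66.3  25.7 165.9]]
top ((-71.3597183227539, 1.3344345092773438), (48.416168212890625, 9.050177574157715), 89.5634536743164) 164.79041008245622
rim [[-114.1  -47.   110.4]
 [ -67.4   29.2  124. ]
 [ -26.1   51.2  132. ]]
[2.1000e-02 2.0000e-03 1.3115e+02]
```

View pics/d.png

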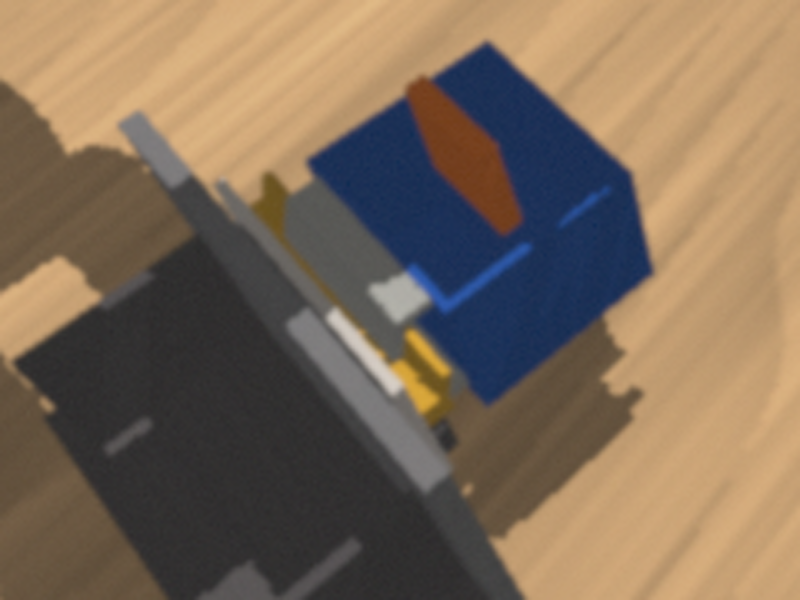

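The last picture shows the bin hanging level: the strip is in the groove at about (350,260) and the orange plate is upright at (465,155). Its height matches the seated value.

```bash
python3 -c "
from rig import r
print(r.close_job())"
```

```text
the job is handed in; nothing more can be done
None
```

The bin hangs level on the middle of the cleat rail, about 1 mm off centre by camera, with its foot at the back plate under the keeper bar; I then let go, backed the arm clear and handed the job in at about 16 s, without touching the battery pack, screwdriver or meter.

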